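# Uncut sun lens from the leaning rack onto the lensmeter

## Task

Take the round uncut lens by its rim, slide it up along its leaning slot until it is right out of the lens rack, and stand it on the lens table of the lensmeter, at whatever height the table was left, resting flat against the lens stop and in line with it sideways, ready for a reading. The lens chips easily: do not force it against the rack or the lensmeter and do not let it drop, and leave the two edged lenses and the loose things round the rack and the lensmeter where they are.

Things in the scene. Friction and masses are not known exactly. Their poses are not given: they have to be found in the camera images.
- lens_centre (a point): Centre (half-way up and through) of the round uncut lens: dark flat disc, 70 mm in diameter, 8 mm thick, 40 g, the only round one in the rack. Frame fixed in the lens; at the start z = lens axis, square to the faces, rising 30 degrees, away from the robot; y = up along the slot, 30 degrees from vertical, leaning towards the robot; x level. Its upper 39 mm show above the fins.
- rack: Lens rack, fixed: level base 236 x 92 mm, 12 mm high. Origin on the bench under it; z up, x along its row of four slots 50 mm apart, three occupied in any order. Slots lean 30 degrees from vertical, tops to -x. A slot is two white fins 70 mm wide, 3 mm thick, 11 mm apart, reaching 32 mm up along the slot: 3 mm of play; the lens leans on the -x fin, on two rails. Slid up 40 mm it is out.
- lens_stop (a point): Middle of the front rim of the lensmeter's lens stop, a black nose 13 mm across (19 mm from 14 mm back, 36 mm from 30 mm back); 200 mm above the bench. z = optical axis towards the eyepiece, rising 30 degrees, away from the robot; y = up square to it, leaning 30 degrees towards the robot; x level. The lens goes on the +z side; flat on the stop its centre is 4 mm along z, with x near 0.
- lensmeter: White lensmeter, fixed, 335 mm high at the eyepiece. Origin on the bench straight below the stop. Lens table: dark steel ledge, top parallel to the stop's x (64 mm) and z (3 to 33 mm beyond the stop), left at an untold height, 25 to 45 mm below the stop along y; stiff: find it by touch. A lens on it leans back on the stop and stays. Telescope, 37 mm across, from 62 mm along z. Open above the axis.
- edged_a: Edged lens 54 x 46 x 7 mm (rounded rectangle, same dark material), standing in another slot of the rack, its top about 20 mm above the fins. Origin (axes as the rack's) at the foot of its slot on the rack's base. Leave it.
- edged_b: Edged lens 50 x 40 x 7 mm, standing in another slot, its top about 14 mm above the fins. Origin at the foot of its slot. Leave it.
- marker: Marking pen 120 mm long, 12 mm thick, lying beside the rack on the side away from the robot. Leave it.
- block: Grey lens block, a 40 mm disc with a stub, 28 mm high, lying near the lensmeter on the side away from the robot. Leave it.
- spectacles: Folded black spectacle frame, about 125 mm wide, 15 mm high, lying in front of the lensmeter on the robot's side. Leave it.
- screwdriver: Screwdriver 150 mm long, lying in front of the rack on the robot's side. Leave it.

How it is judged:
By the outcome, as a careful person would: the job done as asked, in the order asked, and still so for the second after the job is handed in, with the robot touching nothing.
It also fails if it takes over 54 s, if anything falls off the work surface, if the arm or the gripper's body presses on something with over 40 N, if the wrist force passes 120 N, or if a joint passes its speed limit or range.

## Robot

A 6-joint arm with a two-finger parallel gripper is mounted at the origin on the work surface. World frame = base frame: x ahead of the robot, y to its left, z up, the work surface at z = 0. Lengths are in mm, angles in rad, forces in N, time in s.
With the tool pointing down it reaches from about 300 to 850 mm from the base axis. Payload 4.2 kg.
Tool frame: the origin (TCP) lies on the centre line of the jaws, within the pads' length; the fingertips stand 25 mm ahead of it and the grasp point (between the pads) lies 6 mm ahead of it; z points along the fingers, y is the line along which they close (so a half turn about z gives the same grasp; the last joint's range is limited). The gripper opens to 91 mm and grips with 3 to 60 N. Pads are 32 mm wide; open, the fingers measure 118 mm over their backs; the gripper's body (76 mm by 178 mm) begins 60 mm behind the grasp point.
Start: joints at [1.27, 0.32, 1.565, -0, 1.257, -0.02], TCP at [159.349, 552.497, 200.876] pointing down, gripper open.
Joint ranges: [-3.11, 3.11], [-0.84, 2.01], [0.21, 2.61], [-1.34, 4.49], [0.05, 2.63], [-2.56, 2.56]. Speed limits (rad/s): [2.57, 2.57, 3.14, 3.14, 3.14, 3.14].

## Interface

Orientations are given as [roll, pitch, yaw] about the fixed x, y, z axes, in that order (R = Rz(yaw) Ry(pitch) Rx(roll)).
In Python, from cell import manip, imaging, hand_in gives the robot as it stands.
- The arm moves only by the shell command python3 -m handwheel 'ROWS'. ROWS is JSON, a list of rows, each a list of 3 entries, a list of its own where there are three numbers: the closure in counts, from 0 (fully open) to 255 (shut), then the shift along the tool's x, y, z scaled (see below), then the turn about the tool's z scaled (see below). In form: [[claw, [tx, ty, tz], spin], ...]. A call has 1 to 10 rows; each row shifts and turns the commanded pose from where the row before left it, along the tool's axes as they then stand; what a row does not reach is not made up. The controller multiplies each number of a shift by 2 cm and each number of a turn by 0.1 rad. A row lasts 1/8 s, in which the tool goes at most 62.5 mm and 10.7 degrees, less where a joint would pass 70% of its speed; a pose out of reach is approached as far as the arm can. A call with a number of a shift or a turn outside -1 to 1 is refused whole. A call with a gripper value outside its range is refused whole. The fingers move at their own pace and stop on an object; the grip force is fixed at half the most. Time passes only in rows, so rows that do not move let the fingers close. It gives the time, the measured TCP pose, the force, the opening and the grip force at its end, in the units of the state.
- manip.state(): the state, without advancing time (a new reading comes with each control period).
- imaging.camera(name): name is "scene" or "top"; returns a dict with "pixels" (400x640x3 uint8, red, green, blue), "intrinsics" (3x3 intrinsics, pixels), "camera_from_world" (4x4, takes a point from world to camera coordinates). Camera axes: x right, y up, looking along -z (the intrinsics and any distortion apply to the point x, -y, -z); pixel columns grow to the right and rows downward; lengths in mm; the calibration is good to about 2 mm. A picture is of the moment at which its call begins. There is no depth.
- hand_in(): hands the job in; it is judged then, once.
The state is a dict: "clock": time; "qpos": joint angles; "joint_velocities": joint speeds; "effort": joint torques, N m; "tool_pos": TCP position; "tcp_rot": TCP orientation; "contact_force": force on the tool from outside, world axes, zero at the start; "ft_torque": the same for the moment, N m; "width": finger opening in mm; "grasp_force": force on a finger pad.
Only numpy, scipy, OpenCV 4.12 (cv2) and the standard library are available. Lean on these libraries where they do the work, as an engineer would, in place of code of your own. Each camera call takes 0.05 s, during which the arm holds its last target. There are 200 camera calls.

## Working session

There is one attempt and no reset: what is moved stays moved. The work goes in short steps, Python scripts to look and compute and a shell command to move; the robot and the scene stay as the last step left them, time stands still between calls to the robot, and variables do not carry over. Pictures are saved under pics/ and viewed, at most 10 in all, crops included, and the job is handed in when it is done.

```bash
ls; mkdir -p pics; python3 - <<'E'
from cell import manip, imaging
import cv2
print(manip.state())
for n in ("scene","top"):
    c=imaging.camera(n); cv2.imwrite(f"pics/{n}0.png",c["pixels"][:,:,::-1]); print(n,c["intrinsics"],c["camera_from_world"].round(4).tolist() if hasattr(c["camera_from_world"],'round') else c["camera_from_world"], [k for k in c])
E
```

```text
pics
{'clock': 0.0, 'qpos': array([ 1.27001112e+00,  3.20298504e-01,  1.56567524e+00, -3.45912696e-05,
        1.25738075e+00, -1.99937552e-02]), 'joint_velocities': array([-0.0010741 ,  0.00032299,  0.00101741, -0.00073032, -0.00076265,
        0.00026436]), 'effort': array([ 1.38530289e-03, -4.12476289e+01, -2.31965178e+01,  7.27747497e-02,
        4.56528284e-02, -1.47211172e-04]), 'tool_pos': array([159.19341223, 551.97851732, 200.01797481]), 'tcp_rot': array([-3.13983051e+00, -2.34257142e-06,  2.86081190e+00]), 'contact_force': array([ 0.21616641,  0.04362254, -0.63083613]), 'ft_torque': array([-0.01551355, -0.03188631, -0.00733331]), 'grasp_force': 0.0, 'width': 91.31825123832697}
scene [[426.15172871   0.         313.10878392]
 [  0.         426.15172871 196.46819249]
 [  0.           0.           1.        ]] [[0.8416, 0.5398, -0.0177, -436.0772], [-0.3561, 0.5792, 0.7333, 91.8341], [0.4061, -0.6109, 0.6796, -1306.28], [0.0, 0.0, 0.0, 1.0]] ['pixels', 'intrinsics', 'camera_from_world']
top [[385.20008626   0.         322.83842176]
 [  0.         385.20008626 201.59067495]
 [  0.           0.           1.        ]] [[0.017, -0.9997, 0.017, -46.7817], [0.9881, 0.0194, 0.1526, -561.0961], [-0.1529, 0.0142, 0.9881, -946.7762], [0.0, 0.0, 0.0, 1.0]] ['pixels', 'intrinsics', 'camera_from_world']
```

View pics/scene0.png

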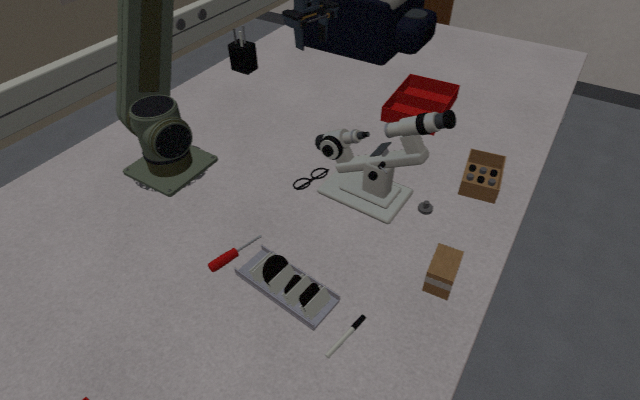

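View pics/top0.png

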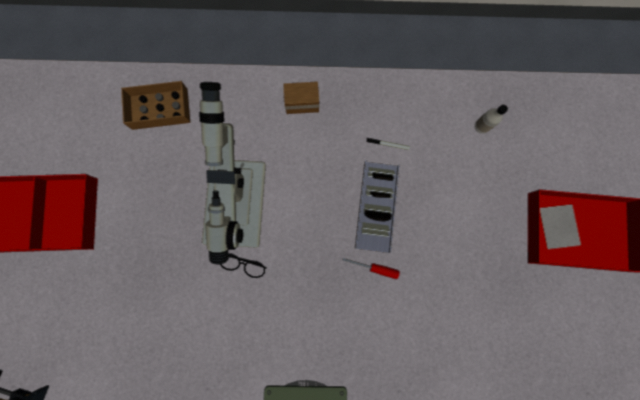

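The scene view shows the rack around (288,283), with the round lens at (275,266), and the lensmeter around (375,160). In the top view the rack is at (377,207), with the round lens at (378,214) in the second slot from the robot. The lensmeter's stop is near (216,195). I'll enlarge both.

```bash
cat > h.py <<'E'
import numpy as np, cv2
from cell import manip, imaging
def cam(n):
    c=imaging.camera(n); return c["pixels"],np.array(c["intrinsics"]),np.array(c["camera_from_world"])
def proj(K,T,p):
    q=T[:3,:3]@np.array(p,float)+T[:3,3]; q=q*[1,-1,-1]; u=K@q; return u[:2]/u[2]
def ray(K,T,uv):
    d=np.linalg.inv(K)@[uv[0],uv[1],1]; d=d*[1,-1,-1]; R=T[:3,:3]; d=R.T@d; return -R.T@T[:3,3], d/np.linalg.norm(d)
def onz(K,T,uv,z):
    o,d=ray(K,T,uv); return o+d*(z-o[2])/d[2]
def tri(r1,r2):
    (a,d),(b,e)=r1,r2; A=np.c_[d,-e]; s=np.linalg.lstsq(A,b-a,rcond=None)[0]; p,q=a+d*s[0],b+e*s[1]; return (p+q)/2,np.linalg.norm(p-q)
E
python3 - <<'E'
from h import *
s,_,_=cam("scene"); t,_,_=cam("top")
def crop(im,x,y,w,h,W,H): return cv2.resize(im[y:y+h,x:x+w],(W,H),interpolation=cv2.INTER_CUBIC)
# left: rack ; right: lensmeter
a=np.vstack([crop(s,228,240,120,90,400,300),crop(t,347,157,60,100,400//5*9//4,300) if 0 else crop(t,312,155,133,100,400,300)])
b=np.vstack([crop(s,305,100,160,120,400,300),crop(t,160,150,160,120,400,300)])
im=np.clip(np.hstack([a,b]).astype(float)*1.5,0,255).astype(np.uint8)
cv2.imwrite("pics/c1.png",im[:,:,::-1])
E
```

```text
(no output)
```

View pics/c1.png

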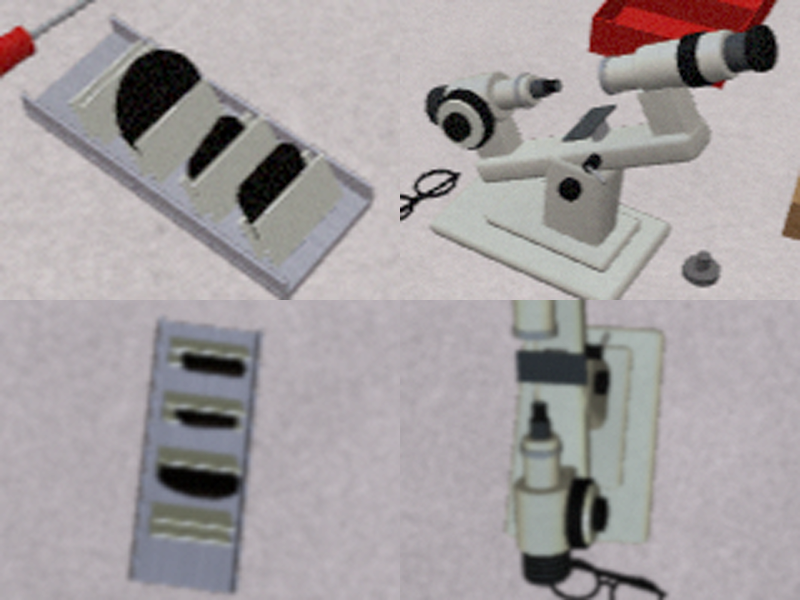

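The crops show the lens stop's black tip near scene (369,134) and top (216,191). The table ledge is near scene (381,149). The rack's corners are clear in both views, and the lens sits in the second slot (-25 mm). I'll measure the masks next.

```bash
python3 - <<'E'
from h import *
D={}
for n in ("scene","top"):
    fs=[cam(n) for _ in range(6)]; D[n]=(np.mean([f[0] for f in fs],0),fs[0][1],fs[0][2])
np.savez("avg.npz",scene=D["scene"][0],top=D["top"][0],Ks=D["scene"][1],Ts=D["scene"][2],Kt=D["top"][1],Tt=D["top"][2])
# rack: bluish
boxes={"scene":(228,240,348,330),"top":(345,155,410,258)}
C={}
for n,(im,K,T) in D.items():
    x0,y0,x1,y1=boxes[n]; c=im[y0:y1,x0:x1]
    print(n,"bench rgb",c[2:8,2:8].mean((0,1)).round(), )
    m=((c[:,:,2]-c[:,:,0])>12).astype(np.uint8)
    m=cv2.morphologyEx(m,cv2.MORPH_CLOSE,np.ones((7,7)))
    cs=max(cv2.findContours(m,cv2.RETR_EXTERNAL,cv2.CHAIN_APPROX_NONE)[0],key=cv2.contourArea)
    h=cv2.convexHull(cs); 
    for e in (2,3,4,5,6,8):
        a=cv2.approxPolyDP(h,e,True)[:,0]+[x0,y0]
        if len(a)<=4: break
    print(n,cv2.contourArea(cs),a.tolist(), (np.array(cv2.boxPoints(cv2.minAreaRect(h)))+[x0,y0]).round(1).tolist())
    if n=="top": 
        P=np.array([onz(K,T,u,12) for u in a]); print(P.round(1)); print(np.linalg.norm(np.diff(np.r_[P,P[:1]],axis=0),axis=1).round(1))
    # dark blobs
    d=(im.sum(2)<75).astype(np.uint8); k,l,st,ce=cv2.connectedComponentsWithStats(d)
    for i in range(1,k):
        x,y,w,hh,ar=st[i]
        if ar>8 and 100<y<320 and 150<x<470: print(n,"dark",st[i].tolist(),ce[i].round(1).tolist())
E
```

```text
scene bench rgb [129. 124. 124.]Traceback (most recent call last):
  File "<stdin>", line 14, in <module>
ValueError: max() iterable argument is empty
```

```bash
python3 - <<'E'
from h import *
Z=np.load("avg.npz")
for n,k,pts in (("scene","s",[(247,262),(300,312),(265,287),(220,290)]),("top","t",[(366,240),(394,200),(362,190),(420,200),(372,238)])):
    for x,y in pts: print(n,x,y,Z[n][y-1:y+2,x-1:x+2].mean((0,1)).round())
for n,k in (("scene","s"),("top","t")):
    im,K,T=Z[n],Z["K"+k],Z["T"+k]
    d=(im.sum(2)<75).astype(np.uint8); kk,l,st,ce=cv2.connectedComponentsWithStats(d)
    for i in range(1,kk):
        x,y,w,hh,ar=st[i]
        if ar>8 and 70<y<320 and 150<x<470: print(n,"dark",st[i].tolist(),ce[i].round(1).tolist())
g=cv2.resize(np.clip(np.hstack([Z["scene"][110:170,330:410],Z["top"][150:210,180:260]])*1.6,0,255).astype(np.uint8),(800,300),interpolation=cv2.INTER_CUBIC)
g2=cv2.resize(np.clip(np.hstack([Z["scene"][245:335,230:350],Z["top"][160:250,320:440]])*1.6,0,255).astype(np.uint8),(800,300),interpolation=cv2.INTER_CUBIC)
cv2.imwrite("pics/c2.png",np.vstack([g,g2])[:,:,::-1])
E
```

```text
scene 247 262 [114. 113. 117.]
scene 300 312 [106. 107. 115.]
scene 265 287 [103. 104. 111.]
scene 220 290 [132. 127. 128.]
top 366 240 [85. 87. 98.]
top 394 200 [73. 74. 81.]
top 362 190 [85. 85. 92.]
top 420 200 [118. 114. 117.]
top 372 238 [84. 86. 98.]
scene dark [436, 109, 19, 20, 211] [447.6, 119.5]
scene dark [416, 113, 15, 22, 153] [420.5, 124.5]
scene dark [362, 132, 5, 6, 24] [364.1, 134.1]
scene dark [320, 136, 23, 23, 112] [334.4, 143.2]
scene dark [316, 140, 4, 8, 16] [317.4, 143.6]
scene dark [323, 145, 10, 11, 84] [327.4, 150.3]
scene dark [378, 162, 7, 5, 20] [381.8, 164.2]
scene dark [469, 165, 7, 6, 34] [472.0, 167.6]
scene dark [369, 171, 8, 9, 57] [372.4, 175.2]
scene dark [294, 176, 25, 14, 51] [306.5, 182.8]
scene dark [263, 255, 25, 28, 402] [273.2, 266.5]
scene dark [285, 275, 16, 18, 114] [292.0, 282.5]
scene dark [300, 283, 19, 24, 226] [308.4, 293.5]
scene dark [352, 315, 13, 14, 68] [358.1, 321.6]
top dark [201, 83, 19, 17, 152] [210.5, 87.1]
top dark [184, 88, 5, 30, 56] [185.8, 103.1]
top dark [172, 92, 7, 7, 40] [175.1, 95.0]
top dark [157, 104, 7, 7, 39] [159.9, 107.1]
top dark [174, 112, 6, 4, 14] [176.0, 113.6]
top dark [200, 113, 23, 10, 195] [211.5, 117.7]
top dark [368, 139, 11, 4, 25] [372.8, 140.6]
top dark [234, 169, 6, 5, 27] [236.7, 170.8]
top dark [373, 173, 20, 7, 85] [382.5, 176.1]
top dark [238, 178, 5, 10, 43] [240.0, 182.6]
top dark [213, 192, 6, 7, 32] [215.5, 195.3]
top dark [371, 192, 19, 5, 68] [379.9, 194.2]
top dark [365, 211, 26, 10, 183] [377.6, 215.2]
top dark [227, 222, 9, 27, 150] [229.9, 234.6]
top dark [237, 229, 5, 13, 56] [239.1, 235.2]
top dark [210, 251, 27, 13, 186] [219.9, 256.8]
top dark [238, 258, 24, 8, 44] [250.5, 261.7]
```

View pics/c2.png

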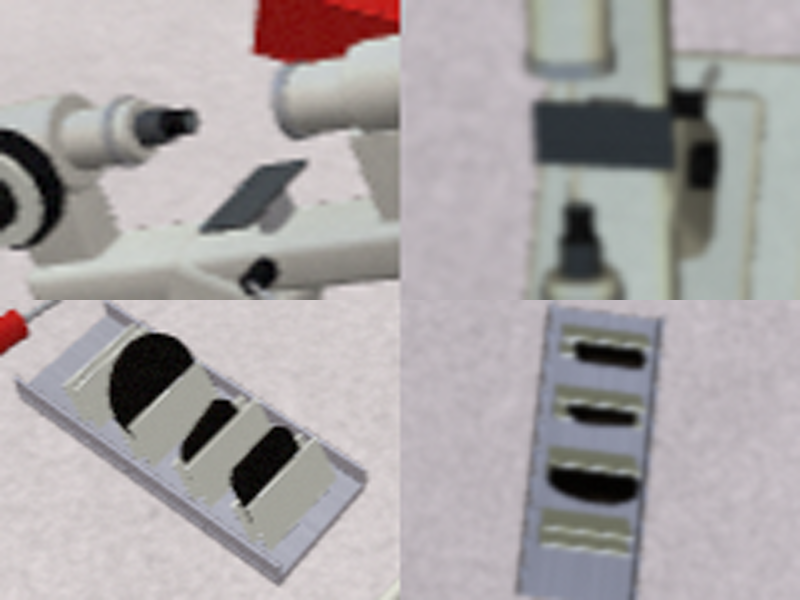

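The tip of the nose is near scene (367.5,133.7) and top (215.3,191.8), with the table ledge in front of it. Rack colour minus bench colour is about +8 (b-r), enough to segment it.

```bash
python3 - <<'E'
from h import *
Z=np.load("avg.npz"); Ks,Ts,Kt,Tt=[Z[k] for k in("Ks","Ts","Kt","Tt")]
p,e=tri(ray(Ks,Ts,(367.5,133.7)),ray(Kt,Tt,(215.3,191.8))); print("stop",p.round(1),e.round(1))
q,e=tri(ray(Ks,Ts,(447.6,119.5)),ray(Kt,Tt,(210.5,87.1))); print("eyepiece",q.round(1),e.round(1), "elev",np.degrees(np.arctan2(q[2]-p[2],np.linalg.norm((q-p)[:2]))),"head",np.degrees(np.arctan2(*(q-p)[1::-1])))
r,e=tri(ray(Ks,Ts,(420.5,124.5)),ray(Kt,Tt,(211.5,117.7))); print("ring",r.round(1),e.round(1),"head",np.degrees(np.arctan2(*(r-p)[1::-1])))
C={}
for n,K,T,(x0,y0,x1,y1) in (("scene",Ks,Ts,(225,238,350,335)),("top",Kt,Tt,(345,155,410,260))):
    c=cv2.GaussianBlur(Z[n],(3,3),0)[y0:y1,x0:x1]; m=((c[:,:,2]-c[:,:,0])>2.5).astype(np.uint8)
    m=cv2.morphologyEx(m,cv2.MORPH_OPEN,np.ones((2,2)));m=cv2.morphologyEx(m,cv2.MORPH_CLOSE,np.ones((9,9)))
    cs=max(cv2.findContours(m,cv2.RETR_EXTERNAL,cv2.CHAIN_APPROX_NONE)[0],key=cv2.contourArea)
    h=cv2.convexHull(cs); _,q4=0,cv2.approxPolyN(h,4,ensure_convex=True)[0]+[x0,y0] if hasattr(cv2,"approxPolyN") else 0
    C[n]=np.array(q4,float); print(n,C[n].round(1).tolist())
P=np.array([onz(Kt,Tt,u,12) for u in C["top"]]); print(P.round(1)); print(np.linalg.norm(np.diff(np.r_[P,P[:1]],axis=0),axis=1).round(1),P.mean(0))
P=np.array([onz(Ks,Ts,u,12) for u in C["scene"]]); print(P.round(1)); print(np.linalg.norm(np.diff(np.r_[P,P[:1]],axis=0),axis=1).round(1),P.mean(0))
E
```

```text
stop [555.2 198.6 201. ] 2.3
eyepiece [743.2 190.9 308.9] 1.1 elev 29.832154920651316 head -2.3432927418022422
ring [689.4 192.  278.9] 4.9 head -2.822832134577548
scene [[340.0, 301.0], [315.0, 328.0], [237.0, 272.0], [263.0, 250.0]]
top [[400.0, 166.0], [392.0, 254.0], [355.0, 250.0], [365.0, 161.0]]
[[ 668.1 -243.7   12. ]
 [ 432.1 -219.6   12. ]
 [ 440.7 -122.9   12. ]
 [ 679.9 -149.    12. ]]
[237.3  97.  240.6  95.5] [ 555.20256929 -183.7974321    12.        ]
[[ 683.  -147.9   12. ]
 [ 671.7 -231.8   12. ]
 [ 440.4 -206.9   12. ]
 [ 451.3 -122.    12. ]]
[ 84.6 232.7  85.6 233.2] [ 561.58360763 -177.14502165   12.        ]
```

```bash
python3 - <<'E'
from h import *
Z=np.load("avg.npz"); Ks,Ts,Kt,Tt=[Z[k] for k in("Ks","Ts","Kt","Tt")]
# sub-pixel extremes of the lens blob from upsampled gray
def ext(im,box):
    x0,y0,x1,y1=box; g=cv2.resize(im[y0:y1,x0:x1].sum(2),None,fx=8,fy=8,interpolation=cv2.INTER_CUBIC)
    m=(g<170).astype(np.uint8); k,l,st,_=cv2.connectedComponentsWithStats(m); i=1+np.argmax(st[1:,4]); x,y,w,h,_=st[i]
    return np.array([x,y,x+w,y+h])/8+[x0,y0,x0,y0]-.5
s=ext(Z["scene"],(255,248,292,290)); t=ext(Z["top"],(358,203,398,228)); print(s,t)
psi=np.radians(-6.0); c3,s3=np.cos(np.pi/6),.5; h=np.array([np.cos(psi),np.sin(psi),0])
n=c3*h+[0,0,s3]; y=-s3*h+[0,0,c3]; x=np.array([-h[1],h[0],0])
a=np.linspace(0,2*np.pi,181)
def meas(c):
    P=[c+35*(np.cos(u)*x+np.sin(u)*y)+w*n for u in a for w in(-4,4)]
    S=np.array([proj(Ks,Ts,p) for p in P]); Tq=np.array([proj(Kt,Tt,p) for p in P])
    return np.array([S[:,0].min(),S[:,1].min(),Tq[:,0].min(),Tq[:,0].max(),Tq[:,1].max()])
z=np.array([s[0],s[1],t[0],t[2],t[3]])
c=np.array([558,-181,0])-44.3*h+[0,0,42]; print("pred",c.round(1))
for it in range(3):
    r=z-meas(c); J=np.array([(meas(c+d)-meas(c-d))/2 for d in np.eye(3)]).T; c=c+np.linalg.lstsq(J,r,rcond=None)[0]
print("lens",c.round(1),"res px",(z-meas(c)).round(2), "prev",r.round(2))
E
```

```text
[262.    254.375 287.625 284.5  ] [363.5   209.    392.375 221.125]
pred [ 513.9 -176.4   42. ]
lens [ 533.1 -176.8   49. ] res px [ 0.51 -0.02 -0.31  0.68  0.44] prev [ 0.51 -0.02 -0.31  0.68  0.44]
```

```bash
python3 - <<'E'
from h import *
Z=np.load("avg.npz"); Ks,Ts,Kt,Tt=[Z[k] for k in("Ks","Ts","Kt","Tt")]
psi=np.radians(-6.0); c3,s3=np.cos(np.pi/6),.5; h=np.array([np.cos(psi),np.sin(psi),0])
n=c3*h+[0,0,s3]; y=-s3*h+[0,0,c3]; x=np.array([-h[1],h[0],0])
a=np.linspace(0,2*np.pi,181)
def meas(c):
    P=[c+35*(np.cos(u)*x+np.sin(u)*y)+w*n for u in a for w in(-4,4)]
    S=np.array([proj(Ks,Ts,p) for p in P]); Tq=np.array([proj(Kt,Tt,p) for p in P])
    return np.array([S[:,0].min(),S[:,1].min(),Tq[:,0].min(),Tq[:,0].max(),Tq[:,1].max()])
z=np.array([262,254.4,363.5,392.4,221.1])
c=np.array([533,-177,42.4])
for it in range(3):
    r=z-meas(c); J=np.array([(meas(c+d)-meas(c-d))/2 for d in np.eye(3)]).T[:,:2]; c[:2]+=np.linalg.lstsq(J,r,rcond=None)[0]
print("lens",c.round(1),"res px",(z-meas(c)).round(2))
ims={"scene":Z["scene"].copy(),"top":Z["top"].copy()}
big={}
for nme,K,T,(x0,y0,w) in (("scene",Ks,Ts,(225,240,130)),("top",Kt,Tt,(315,155,130))):
    g=cv2.resize(np.clip(Z[nme][y0:y0+98,x0:x0+w]*1.6,0,255).astype(np.uint8),(800 if 0 else 790,595),interpolation=cv2.INTER_CUBIC) ; f=790/130
    for cc,col in ((np.array([533.1,-176.8,49]),(255,0,0)),(c,(0,255,0))):
        for wv in(-4,4):
            pts=np.array([(proj(K,T,cc+35*(np.cos(u)*x+np.sin(u)*y)+wv*n)-[x0,y0]+.5)*f for u in a]).astype(int)
            cv2.polylines(g,[pts],True,col,1)
        L=cc-(36*y-1.5*n)  # foot
        for nn in (-8.5,-5.5,5.5,8.5):
            pts=np.array([(proj(K,T,L+32*y+nn*n+e*35*x)-[x0,y0]+.5)*f for e in(-1,1)]).astype(int); cv2.line(g,tuple(pts[0]),tuple(pts[1]),col,1)
    big[nme]=g[100:500,150 if nme=="scene" else 200:][:, :400] if 0 else cv2.resize(g,(400,300))
    cv2.imwrite(f"pics/ov_{nme}.png",g[:,:,::-1])
A=cv2.imread("pics/ov_scene.png")[60:400,150:550]; B=cv2.imread("pics/ov_top.png")[220:560,200:600]
cv2.imwrite("pics/ov.png",np.hstack([A,B]))
E
```

```text
lens [ 532.  -176.4   42.4] res px [ 0.48 -1.55  0.16  1.36 -0.29]
```

View pics/ov.png

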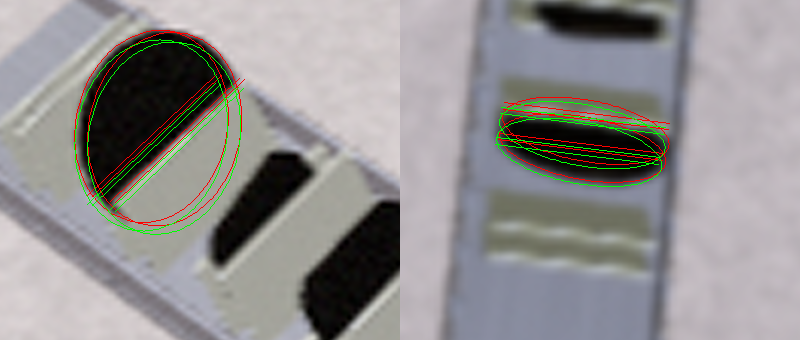

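The overlay shows the lens outline agreeing at about (532.5,-176.5), with z between 42 and 49. I'll approach high and check the height against the fingertips from near.

```bash
cat > go.py <<'E'
import sys; from h import *
from scipy.spatial.transform import Rotation as Ro
# go.py x y z yaw : remaining in tool units (20 mm, 0.1 rad), tool axes as they stand
s=manip.state(); R=Ro.from_euler("xyz",s["tcp_rot"]).as_matrix(); a=[float(v) for v in sys.argv[1:]]
print("t",round(s["clock"],2),"tcp",np.round(s["tool_pos"],1),"rot",np.round(s["tcp_rot"],4),"F",np.round(s["contact_force"],2),"w",round(s["width"],1),"g",round(s["grasp_force"],1))
if a:
    d=np.array(a[:3])-s["tool_pos"]
    if len(a)>3: R=Ro.from_euler("xyz",[np.pi,0,a[3]]).as_matrix(); print("spin",round(-(a[3]-s["tcp_rot"][2])/.1,2))
    print("units",(R.T@d/20).round(2))
E
python3 -m handwheel '[[0,[-0.63,-1,-1],-0.9],[0,[-0.63,-1,-1],-0.9],[0,[-0.63,-1,-1],0],[0,[-0.63,-1,-1],0],[0,[-0.63,-1,-1],0],[0,[-0.63,-1,-1],0],[0,[-0.63,-1,-1],0],[0,[-0.63,-1,-1],0],[0,[-0.63,-1,-1],0],[0,[-0.63,-1,-1],0]]'
python3 -m handwheel '[[0,[-0.63,-1,-1],0],[0,[-0.63,-1,0],0],[0,[-0.63,-1,0],0],[0,[-0.63,-1,0],0],[0,[-0.63,-1,0],0],[0,[-0.63,-1,0],0],[0,[-0.63,-1,0],0],[0,[-0.63,-1,0],0],[0,[-0.63,-1,0],0],[0,[-0.63,-1,0],0]]'
python3 go.py 523.5 -175.6 200 3.04
```

```text
clock: 2.05
tool_pos: [258.9, 337.6, 401.6]
tcp_rot: [3.141, 0.0, 3.041]
contact_force: [0.7, 0.4, 0.1]
width: 91.1
grasp_force: 0.0
clock: 3.3
tool_pos: [364.1, 126.0, 421.0]
tcp_rot: [3.141, 0.0, 3.041]
contact_force: [-0.3, -0.9, -0.3]
width: 91.5
grasp_force: 0.0
t 3.3 tcp [364.1 126.  421. ] rot [3.1413e+00 4.0000e-04 3.0408e+00] F [-0.33 -0.92 -0.26] w 91.5 g 0.0
spin 0.01
units [ -9.46 -14.19  11.05]
```

```bash

python3 -m handwheel '[[0,[-0.67,-1,0],0],[0,[-0.67,-1,0],0],[0,[-0.67,-1,0],0],[0,[-0.67,-1,0],0],[0,[-0.67,-1,0],0],[0,[-0.67,-1,0.5],0],[0,[-0.67,-1,0.5],0],[0,[-0.67,-1,1],0],[0,[-0.67,-1,1],0],[0,[-0.67,-1,1],0]]' >/dev/null
python3 -m handwheel '[[0,[-0.67,-1,1],0],[0,[-0.67,-1,1],0],[0,[-0.67,-1,1],0],[0,[-0.67,-1,1],0],[0,[-0.1,-0.2,1],0],[0,[0,0,1],0],[0,[0,0,1],0],[0,[0,0,1],0],[0,[0,0,0],0]]'
python3 go.py 523.5 -175.6 65 3.04
```

```text
clock: 5.68
tool_pos: [523.1, -174.7, 179.2]
tcp_rot: [3.141, -0.004, 3.041]
contact_force: [-0.1, -0.5, -0.2]
width: 91.4
grasp_force: 0.0
t 5.67 tcp [ 523.1 -174.7  179.2] rot [ 3.1406 -0.0035  3.0407] F [-0.06 -0.52 -0.18] w 91.4 g 0.0
spin 0.01
units [-0.02 -0.04  5.71]
```

```bash

python3 -m handwheel '[[0,[0,0,1],0],[0,[0,0,1],0],[0,[0,0,1],0],[0,[0,0,1],0],[0,[0,0,0.8],0],[0,[0,0,0],0],[0,[0,0,0],0]]' >/dev/null
python3 go.py 523.5 -175.6 65 3.04
python3 - <<'E'
from h import *
out=[]
for n,(x0,y0) in (("scene",(225,235)),("top",(335,165))):
    fs=[cam(n) for _ in range(3)]; im=np.mean([f[0] for f in fs],0); np.save(f"near_{n}.npy",im)
    g=cv2.resize(np.clip(im[y0:y0+70,x0:x0+80]*1.6,0,255).astype(np.uint8),(400,350),interpolation=cv2.INTER_CUBIC); out.append(g)
    K,T=fs[0][1:]
    s=manip.state()["tool_pos"]; from scipy.spatial.transform import Rotation as Ro
    for sx in(-16,16):
        for sy in(-45.7,45.7):
            p=s+Ro.from_euler("xyz",manip.state()["tcp_rot"]).apply([sx,sy,25]); q=proj(K,T,p); print(n,sx,sy,p.round(1),q.round(1)); cv2.circle(g,tuple(((q-[x0,y0]+.5)*5).astype(int)),3,(255,0,0),1)
cv2.imwrite("pics/near.png",np.hstack(out)[:,:,::-1])
E
```

```text
t 6.55 tcp [ 524.7 -175.2   85.6] rot [-3.1413e+00  1.6000e-03  3.0408e+00] F [ 0.08 -0.04 -0.44] w 91.1 g 0.0
spin 0.01
units [ 0.06 -0.03  1.03]
scene -16 -45.7 [ 535.9 -222.2   60.7] [263.6 282.1]
scene -16 45.7 [ 545.1 -131.2   60.7] [291.4 255.6]
scene 16 -45.7 [ 504.1 -218.9   60.7] [252.8 274.6]
scene 16 45.7 [ 513.3 -128.    60.7] [280.8 249. ]
top -16 -45.7 [ 535.6 -222.    60.3] [396.3 212.3]
top -16 45.7 [ 544.8 -131.1   60.3] [360.3 208. ]
top 16 -45.7 [ 503.7 -218.8   60.3] [395.1 224.8]
top 16 45.7 [ 512.9 -127.9   60.3] [359.  220.5]
```

View pics/near.png

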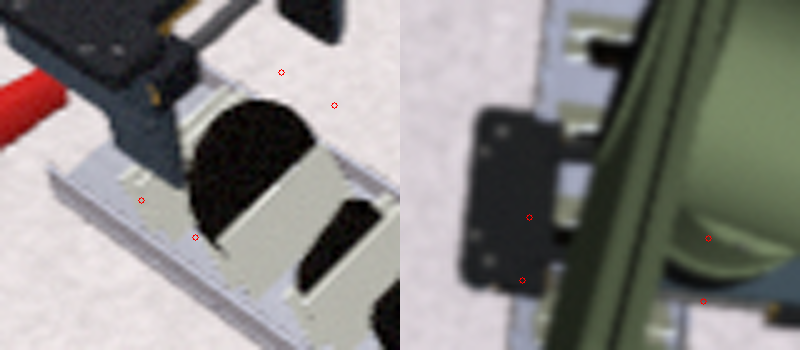

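The near view shows the -y finger's lower edge at crop (115,145) to (185,187), well above the predicted tips (red circles at (141,200) and (195,237)). I'll work out what that corner is.

```bash
python3 - <<'E'
from h import *
from scipy.spatial.transform import Rotation as Ro
Z=np.load("avg.npz"); K,T=Z["Ks"],Z["Ts"]; s=manip.state(); R=Ro.from_euler("xyz",s["tcp_rot"]).as_matrix(); p=s["tool_pos"]
for uv in ((185,187),(115,145),(340,40),(280,10)):
    u=np.array(uv)/5+[225,235]-.5; o,d=ray(K,T,u); o=R.T@(o-p); d=R.T@d
    print(uv,[(sy,(o+d*(sy-o[1])/d[1]).round(1).tolist()) for sy in(-59,-45.7,45.7,59)])
im=np.load("near_scene.npy")
x0,y0=195,185; g=cv2.resize(np.clip(im[y0:y0+105,x0:x0+140]*1.6,0,255).astype(np.uint8),(800,600),interpolation=cv2.INTER_CUBIC)
cv2.imwrite("pics/near2.png",g[:,:,::-1])
E
```

```text
(185, 187) [(-59, [-31.3, -59.0, -36.7]), (-45.7, [-15.0, -45.7, -9.6]), (45.7, [97.6, 45.7, 176.5]), (59, [114.0, 59.0, 203.6])]
(115, 145) [(-59, [8.9, -59.0, -32.4]), (-45.7, [26.9, -45.7, -5.2]), (45.7, [150.3, 45.7, 182.1]), (59, [168.3, 59.0, 209.4])]
(340, 40) [(-59, [-123.5, -59.0, -190.6]), (-45.7, [-110.8, -45.7, -169.5]), (45.7, [-23.0, 45.7, -24.9]), (59, [-10.3, 59.0, -3.8])]
(280, 10) [(-59, [-96.5, -59.0, -187.1]), (-45.7, [-82.7, -45.7, -165.9]), (45.7, [12.3, 45.7, -20.3]), (59, [26.2, 59.0, 0.9])]
```

View pics/near2.png

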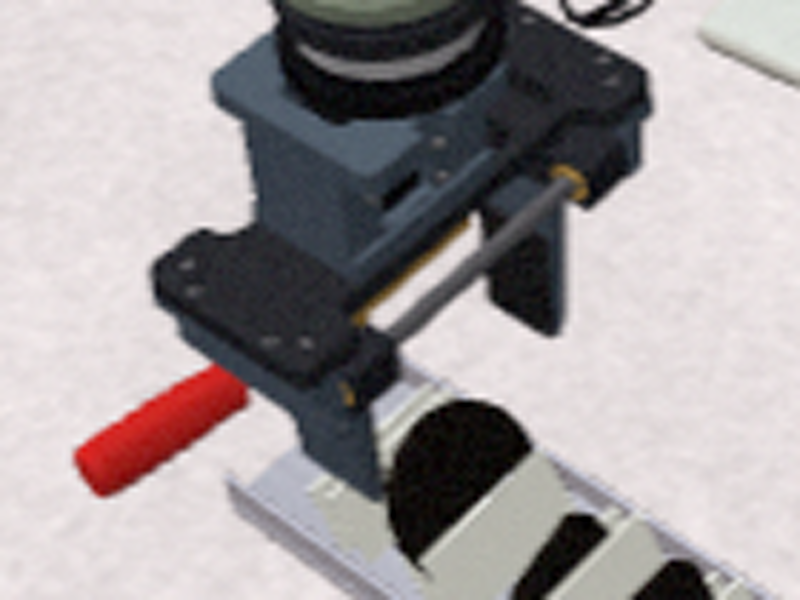

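The view shows fingers whose pads reach their tips, at crop (490–555,298–335) and (300–380,455–495). That is about 12 px higher than predicted. I'll test the model on the start picture and re-grab to rule out a lag.

```bash
python3 - <<'E'
from h import *
from scipy.spatial.transform import Rotation as Ro
Z=np.load("avg.npz"); K,T=Z["Ks"],Z["Ts"]
R=Ro.from_euler("xyz",[-3.1398,0,2.8608]).as_matrix(); p=np.array([159.2,552,200])
for sy in(-45.7,45.7): print("start",sy,[proj(K,T,p+R@[sx,sy,25]).round(1).tolist() for sx in(-16,16)],"z0",[proj(K,T,p+R@[sx,sy,-20]).round(1).tolist() for sx in(-16,16)])
a=cam("scene"); im=a[0].astype(float); o=np.load("near_scene.npy"); print("K,T same",np.abs(a[1]-K).max(),np.abs(a[2]-T).max())
print("moved px",(np.abs(cv2.GaussianBlur(im,(3,3),0)-cv2.GaussianBlur(o,(3,3),0)).sum(2)>60).sum())
E
python3 go.py
python3 - <<'E'
import sys; sys.path.insert(0,".")
from h import *
Z=np.load("avg.npz"); g1=cv2.resize(np.clip(Z["scene"][0:70,270:350]*1.6,0,255).astype(np.uint8),(400,350),interpolation=cv2.INTER_CUBIC)
im=cam("scene")[0]; g2=cv2.resize(np.clip(im[200:290,225:328].astype(float)*1.6,0,255).astype(np.uint8),(400,350),interpolation=cv2.INTER_CUBIC)
cv2.imwrite("pics/cmp.png",np.hstack([g1,g2])[:,:,::-1])
E
```

```text
start -45.7 [[303.8, 61.0], [297.7, 58.0]] z0 [[303.4, 48.0], [297.2, 45.0]]
start 45.7 [[324.0, 52.9], [317.8, 50.1]] z0 [[324.0, 40.1], [317.7, 37.4]]
K,T same 0.0 0.0
moved px 0
t 6.9 tcp [ 524.1 -174.9   85.2] rot [-3.1415e+00  6.0000e-04  3.0408e+00] F [ 0.32 -0.78 -0.72] w 91.5 g 0.0
```

View pics/cmp.png

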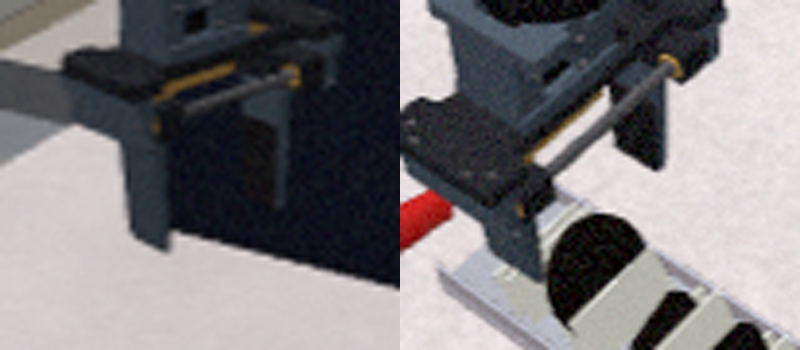

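```bash
python3 - <<'E'
from h import *
Z=np.load("avg.npz"); Ks,Ts,Kt,Tt=[Z[k] for k in("Ks","Ts","Kt","Tt")]
print(tri(ray(Ks,Ts,(308,199.4)),ray(Kt,Tt,(350.5,186.5))), manip.state()["tool_pos"])
t=np.load("near_top.npy"); c=np.array([410,-22.5,1022]); print(c)
# finger tips in top? gripper plate extents at several heights
for z in (150,175,200,215): print(z,[onz(Kt,Tt,u,z).round(0).tolist() for u in((350.5,186.5),(349,222))])
E
```

```text
(array([569.1370545 , -92.30228383, 215.76617553]), np.float64(0.5045852992529478)) [ 524.07183947 -174.87626646   85.06743761]
[ 410.   -22.5 1022. ]
150 [[582.0, -98.0, 150.0], [500.0, -95.0, 150.0]]
175 [[577.0, -96.0, 175.0], [497.0, -93.0, 175.0]]
200 [[572.0, -94.0, 200.0], [494.0, -91.0, 200.0]]
215 [[569.0, -93.0, 215.0], [493.0, -90.0, 215.0]]
```

Triangulation puts the gripper body's corner at z=216 and the tips near TCP-15, not the stated +25. I'll settle it safely: go to the stated grasp height, then close only to about 66 mm. The fingers will either stop at 70 on the lens, or pass above it.

```bash

python3 -m handwheel '[[0,[0,0,0.5],0],[0,[0,0,0.45],0],[0,[0,0,0],0],[0,[0,0,0],0]]' 
python3 -m handwheel '[[45,[0,0,0],0],[55,[0,0,0],0],[58,[0,0,0],0],[60,[0,0,0],0]]' 
python3 -m handwheel '[[63,[0,0,0],0],[66,[0,0,0],0],[70,[0,0,0],0],[70,[0,0,0],0],[70,[0,0,0],0]]' 
```

```text
clock: 7.45
tool_pos: [524.0, -174.9, 65.7]
tcp_rot: [3.141, -0.0, 3.041]
contact_force: [0.4, -0.9, -0.2]
width: 91.1
grasp_force: 0.0
clock: 7.95
tool_pos: [524.0, -174.9, 65.9]
tcp_rot: [3.142, 0.0, 3.041]
contact_force: [-0.3, -0.3, -0.0]
width: 70.0
grasp_force: 0.0
clock: 8.57
tool_pos: [524.0, -174.8, 65.8]
tcp_rot: [3.141, 0.0, 3.041]
contact_force: [-0.5, -0.2, 0.6]
width: 66.4
grasp_force: 0.0
```

The fingers closed freely above the lens, so the picture is right and the tips sit well behind the stated place. I'll quantify the offset from the tip corners.

```bash
python3 -m handwheel '[[0,[0,0,0],0],[0,[0,0,0],0],[0,[0,0,0],0],[0,[0,0,0],0]]' ; python3 - <<'E'
from h import *
from scipy.spatial.transform import Rotation as Ro
Z=np.load("avg.npz"); K,T=Z["Ks"],Z["Ts"]
cases=[("near +y in",[np.pi,0,3.0408],[524.4,-175.0,85.4],(291.3,243.5),(-16,45.7)),
("near -y in",[np.pi,0,3.0408],[524.4,-175.0,85.4],(261.2,271.5),(-16,-45.7)),
("near -y out",[np.pi,0,3.0408],[524.4,-175.0,85.4],(261.2,271.5),(-16,-59)),
("start -y out",[-3.1398,0,2.8608],[159.2,552,200],(303.1,49.5),(-16,-59)),
("start +y in",[-3.1398,0,2.8608],[159.2,552,200],(270+278/5-.5,208/5-.5),(-16,45.7))]
for n,r,p,uv,(sx,sy) in cases:
    R=Ro.from_euler("xyz",r).as_matrix(); zz=np.linspace(-60,40,201); q=np.array([proj(K,T,p+R@[sx,sy,z]) for z in zz]); i=np.argmin(np.abs(q[:,1]-uv[1])); print(n,"tool z",zz[i],"col err",(uv[0]-q[i,0]).round(1))
E
```

```text
clock: 9.07
tool_pos: [524.0, -174.8, 65.8]
tcp_rot: [3.141, -0.0, 3.041]
contact_force: [1.1, 0.5, 0.0]
width: 91.2
grasp_force: 0.0
near +y in tool z -16.5 col err 1.0
near -y in tool z -12.0 col err -0.6
near -y out tool z -26.0 col err 4.6
start -y out tool z -19.0 col err 2.8
start +y in tool z -16.5 col err 1.1
```

Both poses agree that the tips are about 15 mm behind the TCP, a 40 mm offset from the stated geometry. For tips at z≈40 the TCP has to read about 25, so I'll descend carefully.

```bash

python3 -m handwheel '[[0,[0,0,0.5],0],[0,[0,0,0.5],0],[0,[0,0,0],0]]' 
python3 -m handwheel '[[0,[0,0,0.4],0],[0,[0,0,0.4],0],[0,[0,0,0.22],0],[0,[0,0,0],0],[0,[0,0,0],0]]'
python3 - <<'E'
import sys; from h import *
im=np.mean([cam("scene")[0] for _ in range(2)],0)
x0,y0=220,225; g=cv2.resize(np.clip(im[y0:y0+75,x0:x0+100]*1.8,0,255).astype(np.uint8),(800,600),interpolation=cv2.INTER_CUBIC)
cv2.imwrite("pics/pre.png",g[:,:,::-1])
E
```

```text
clock: 9.45
tool_pos: [523.0, -174.5, 44.4]
tcp_rot: [3.141, -0.003, 3.041]
contact_force: [0.0, 0.3, 0.4]
width: 91.2
grasp_force: 0.0
clock: 10.07
tool_pos: [524.2, -174.9, 25.6]
tcp_rot: [-3.142, 0.0, 3.041]
contact_force: [-1.2, 0.8, -0.2]
width: 91.6
grasp_force: 0.0
```

View pics/pre.png

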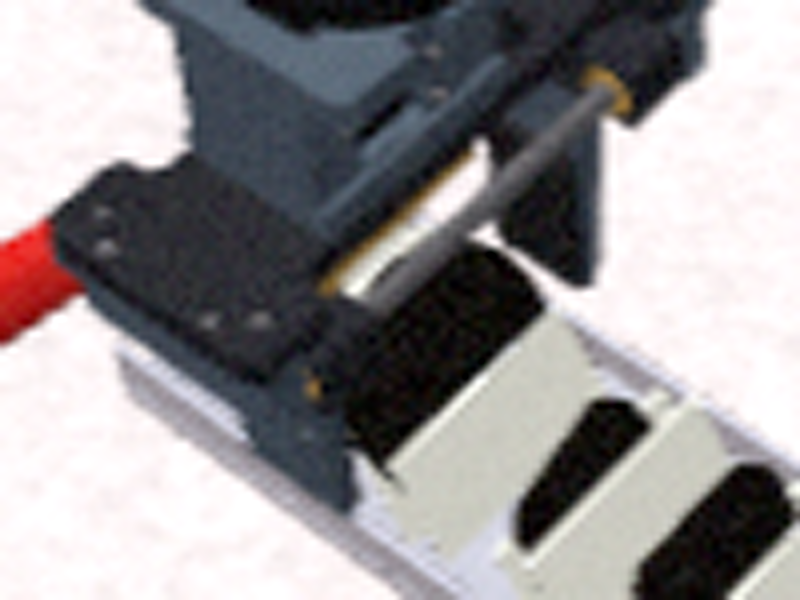

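The picture shows the tips at (350,515) and (592,285), just below the lens centre and beside the fin ends at (390,475) and (550,308). I'll nudge slightly and close.

```bash

python3 -m handwheel '[[0,[0.08,0,-0.05],0],[45,[0,0,0],0],[52,[0,0,0],0],[56,[0,0,0],0],[60,[0,0,0],0],[64,[0,0,0],0]]' 
python3 -m handwheel '[[75,[0,0,0],0],[90,[0,0,0],0],[90,[0,0,0],0],[90,[0,0,0],0]]'
```

```text
clock: 10.92
tool_pos: [522.4, -174.8, 26.4]
tcp_rot: [-3.141, 0.0, 3.041]
contact_force: [0.4, -1.5, 0.8]
width: 68.9
grasp_force: 30.0
clock: 11.42
tool_pos: [522.4, -174.7, 26.4]
tcp_rot: [-3.142, 0.0, 3.041]
contact_force: [-0.7, -1.0, 0.9]
width: 68.9
grasp_force: 30.0
```

The grip is holding at 30 N and a width of 68.9. I'll slide up along the slot (tool +x 0.5, -z 0.866) in small steps and watch the force.

```bash

python3 -m handwheel '[[90,[0.05,0,-0.087],0],[90,[0.05,0,-0.087],0],[90,[0.05,0,-0.087],0],[90,[0,0,0],0]]' 
python3 -m handwheel '[[90,[0.1,0,-0.173],0],[90,[0.1,0,-0.173],0],[90,[0.1,0,-0.173],0],[90,[0,0,0],0]]' 
python3 -m handwheel '[[90,[0.1,0,-0.173],0],[90,[0.1,0,-0.173],0],[90,[0.1,0,-0.173],0],[90,[0.1,0,-0.173],0],[90,[0,0,0],0]]' 
python3 -m handwheel '[[90,[0.1,0,-0.173],0],[90,[0.1,0,-0.173],0],[90,[0.1,0,-0.173],0],[90,[0.1,0,-0.173],0],[90,[0.1,0,-0.173],0],[90,[0,0,0],0]]' 
```

```text
clock: 11.92
tool_pos: [519.3, -174.3, 31.8]
tcp_rot: [3.141, 0.0, 3.041]
contact_force: [0.3, -0.5, -1.3]
width: 69.1
grasp_force: 30.0
clock: 12.42
tool_pos: [513.3, -173.8, 42.4]
tcp_rot: [3.142, 0.0, 3.041]
contact_force: [1.0, 0.7, 1.0]
width: 69.0
grasp_force: 30.0
clock: 13.05
tool_pos: [505.5, -173.0, 56.2]
tcp_rot: [-3.142, 0.0, 3.041]
contact_force: [-0.6, -0.1, -0.5]
width: 68.6
grasp_force: 30.0
clock: 13.8
tool_pos: [495.6, -172.0, 73.5]
tcp_rot: [-3.142, 0.001, 3.041]
contact_force: [-0.6, -0.1, -0.6]
width: 69.0
grasp_force: 30.0
```

Forces stayed near zero, so the lens slid free. I'll raise it, confirm by camera that it's out and held, and turn to the lensmeter's heading (-2.5°, yaw 3.098).

```bash

python3 -m handwheel '[[90,[0.1,0,-0.3],0],[90,[0,0,-0.6],0],[90,[0,0,-1],0],[90,[0,0,-1],0],[90,[0,0,-1],0],[90,[0,0,-1],0],[90,[0,0,-1],0],[90,[0,0,-1],-0.2],[90,[0,0,-1],-0.2],[90,[0,0,-1],-0.17]]' >/dev/null
python3 -m handwheel '[[90,[0,0.3,-1],0],[90,[0,0.6,-1],0],[90,[0,0.8,-1],0],[90,[0,0.8,-1],0],[90,[0,0.8,-0.9],0],[90,[0,0.8,-0.5],0],[90,[0,0.5,0],0],[90,[0,0.2,0],0],[90,[0,0,0],0]]'
python3 go.py 546.4 199 360 3.098
python3 - <<'E'
from h import *
Z=np.load("avg.npz"); im=np.mean([cam("scene")[0] for _ in range(2)],0); np.save("carry.npy",im)
d=(im[245:310,240:325].sum(2)<75).astype(np.uint8); k,l,st,ce=cv2.connectedComponentsWithStats(d)
print([ (st[i].tolist(),(ce[i]+[240,245]).round(1).tolist()) for i in range(1,k) if st[i,4]>20])
s=manip.state()["tool_pos"]; c=s+[10.2,-.6,18.6]; print("expected lens px",proj(Z["Ks"],Z["Ts"],c))
E
```

```text
clock: 16.18
tool_pos: [497.4, -75.8, 358.4]
tcp_rot: [-3.142, -0.001, 3.098]
contact_force: [0.4, -0.8, -0.8]
width: 68.8
grasp_force: 30.0
t 16.18 tcp [497.4 -75.8 358.4] rot [-3.1415e+00 -1.5000e-03  3.0980e+00] F [ 0.41 -0.81 -0.76] w 68.8 g 30.0
spin 0.0
units [-1.85 13.84 -0.08]
[([45, 30, 16, 18, 114], [292.0, 282.5]), ([60, 38, 19, 24, 222], [308.5, 293.5])]
expected lens px [282.70668415 119.88999308]
```

```bash
python3 - <<'E'
from h import *
Z=np.load("avg.npz"); K,T=Z["Ks"],Z["Ts"]; im=np.load("carry.npy")
s=manip.state()["tool_pos"]; psi=np.pi-3.098; psi=-psi; h=np.array([np.cos(psi),np.sin(psi),0]); c=s+10.2*h+[0,0,18.6]
n=.866*h+[0,0,.5]; y=-.5*h+[0,0,.866]; x=np.array([-h[1],h[0],0])
q=np.array([proj(K,T,c+35*(np.cos(u)*x+np.sin(u)*y)+w*n) for u in np.linspace(0,6.283,181) for w in(-4,4)]); print("pred ext",q.min(0).round(1),q.max(0).round(1))
x0,y0=245,90
g=cv2.resize(im[y0:160,x0:325].sum(2),None,fx=8,fy=8,interpolation=cv2.INTER_CUBIC); m=(g<120).astype(np.uint8)
k,l,st,_=cv2.connectedComponentsWithStats(m)
for i in range(1,k):
    if st[i,4]>2000: print([st[i,0]/8+x0-.5,st[i,1]/8+y0-.5,(st[i,0]+st[i,2])/8+x0-.5,(st[i,1]+st[i,3])/8+y0-.5],st[i,4])
f=8
b=np.clip(cv2.resize(im[80:160,235:335],(800,640),interpolation=cv2.INTER_CUBIC)*1.8,0,255).astype(np.uint8)[40:]
for p in q[::2]: cv2.circle(b,tuple(((p-[235,80]+.5)*8-[0,40]).astype(int)),1,(255,0,0),-1)
for p in q[1::2]: cv2.circle(b,tuple(((p-[235,80]+.5)*8-[0,40]).astype(int)),1,(0,255,0),-1)
cv2.imwrite("pics/carry.png",b[:,:,::-1])
E
```

```text
pred ext [266.6 100.6] [298.  138.9]
[np.float64(244.5), np.float64(89.5), np.float64(299.25), np.float64(137.75)] 118079
[np.float64(315.625), np.float64(134.75), np.float64(324.5), np.float64(149.0)] 3788
```

View pics/carry.png

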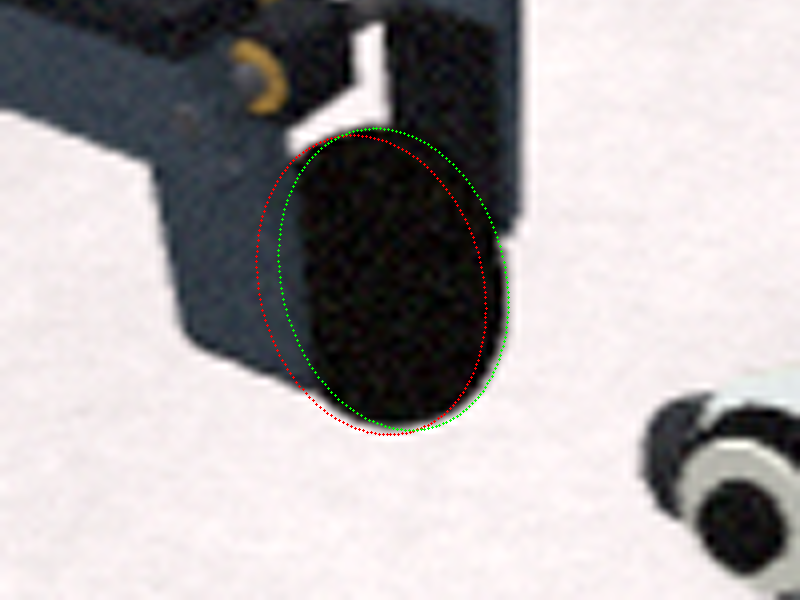

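The picture shows the lens firmly held, still leaning 30°, on its predicted outline (centre about (395,280) in the crop). I'll go above the lensmeter, then down to just off the stop.

```bash

python3 -m handwheel '[[90,[-0.1,0.5,-0.2],0],[90,[-0.15,1,0],0],[90,[-0.15,1,0],0],[90,[-0.15,1,0],0],[90,[-0.15,1,0],0],[90,[-0.15,1,0],0],[90,[-0.15,1,0],0],[90,[-0.15,1,0],0],[90,[-0.15,1,0],0],[90,[-0.15,1,0],0]]' >/dev/null
python3 -m handwheel '[[90,[-0.15,1,0],0],[90,[-0.15,1,0],0],[90,[-0.1,1,0],0],[90,[-0.05,1,0],0],[90,[0,0.3,0],0],[90,[0,0,0],0],[90,[0,0,0],0]]' >/dev/null
python3 go.py 546.4 199 210 3.098
```

```text
t 18.4 tcp [547.7 197.6 363.3] rot [-3.1413e+00  1.0000e-04  3.0972e+00] F [-0.48  0.71 -0.9 ] w 68.7 g 30.0
spin -0.01
units [0.07 0.07 7.67]
```

```bash

python3 -m handwheel '[[90,[0.07,0.07,0.6],0],[90,[0,0,1],0],[90,[0,0,1],0],[90,[0,0,1],0],[90,[0,0,1],0],[90,[0,0,0.6],0],[90,[0,0,0],0]]'
python3 -m handwheel '[[90,[0,0,0.4],0],[90,[0,0,0.4],0],[90,[0,0,0.4],0],[90,[0,0,0.4],0],[90,[0,0,0.4],0],[90,[0,0,0.4],0],[90,[0,0,0],0],[90,[0,0,0],0]]'
python3 go.py 546.4 199 203 3.098; python3 - <<'E'
from h import *
Z=np.load("avg.npz"); K,T=Z["Ks"],Z["Ts"]; im=np.mean([cam("scene")[0] for _ in range(3)],0); np.save("pl.npy",im)
s=manip.state()["tool_pos"]; psi=-.0437; h=np.array([np.cos(psi),np.sin(psi),0]); c=s+10.2*h+[0,0,19.6]
n=.866*h+[0,0,.5]; y=-.5*h+[0,0,.866]; x=np.array([-h[1],h[0],0])
q=np.array([proj(K,T,c+35*(np.cos(u)*x+np.sin(u)*y)+w*n) for u in np.linspace(0,6.283,181) for w in(-4,4)]); print("pred ext",q.min(0).round(1),q.max(0).round(1))
d=c-[555.2,198.6,200.5]; print("lens in stop frame",[round(float(d@v),1) for v in(x,y,n)])
g=im.sum(2)
for r in range(100,160,4): print(r,"".join("#" if v<75 else ("+" if v<180 else ".") for v in g[r,330:430]))
E
```

```text
clock: 19.27
tool_pos: [545.9, 199.3, 258.2]
tcp_rot: [-3.141, -0.002, 3.098]
contact_force: [-0.5, 0.3, -0.0]
width: 69.0
grasp_force: 30.0
clock: 20.27
tool_pos: [546.6, 199.7, 211.4]
tcp_rot: [3.141, 0.0, 3.098]
contact_force: [-0.8, -0.4, -0.8]
width: 69.1
grasp_force: 30.0
t 20.27 tcp [546.6 199.7 211.4] rot [3.1413e+00 5.0000e-04 3.0977e+00] F [-0.76 -0.45 -0.81] w 69.1 g 30.0
spin -0.0
units [ 0.01 -0.04  0.42]
pred ext [358.2 109. ] [378.6 138.2]
lens in stop frame [0.7, 25.8, 16.8]
100 ......+++++++++++++############++########+#########+......++++++++++++++++++++++++++++++++++++++++++
104 ......++++++++++++++++++++++++#####++++###########+....+++++++++++++++++++++++++++++++++++++++++++++
108 ...........++++++++++++++++++++++++++++###########++++++++++++++++++++++++++++++++++++++++++++++++++
112 .....................++++++++++++++###############+++++++++++++++++++++++.+++++++++++++.+++++++++++.
116 .....................+++++++++++++###############+++++++++++++++++++++++++++++++.......######+......
120 .....................++++++++++++++############+...++++++++++++++++++......
[... 270 characters left out ...]
+++##############........................................++#########++
136 ##+........................++++++###########+............++..++.....................................
140 +#######+...........................................................................................
144 .....+#####........................................++++++++.........................................
148 ##......####++..................................++++++++............................................
152 ###......###+...............................+++++++++...............................................
156 .......+#+..........................................................................................
```

The lens appears where expected: x +0.7, y +26, n +17 in the stop's frame. I'll close to about 7 mm off the stop, then feel down along -y for the table, with a force check between typed moves.

```bash
cat > chk.py <<'E'
import sys; from h import *
s=manip.state(); psi=-.0437; h=np.array([np.cos(psi),np.sin(psi),0]); n=.866*h+[0,0,.5]; y=-.5*h+[0,0,.866]; x=np.array([-h[1],h[0],0])
F=s["contact_force"]; d=s["tool_pos"]+10.2*h+[0,0,19.6]-[555.2,198.6,200.5]
fy,fn,fx=F@y,F@n,F@x
print("t %.2f lens xyn %.1f %.1f %.1f | Fx %.1f Fy %.1f Fn %.1f w %.1f g %.0f"%(s["clock"],d@x,d@y,d@n,fx,fy,fn,s["width"],s["grasp_force"]))
ly=float(sys.argv[1]) if len(sys.argv)>1 else 3
ln=float(sys.argv[2]) if len(sys.argv)>2 else 3
sys.exit(1 if fy>ly or abs(fn)>ln else 0)
E
python3 -m handwheel '[[90,[0.13,-0.03,0.075],0],[90,[0.13,0,0.075],0],[90,[0,0,0],0]]' >/dev/null; python3 chk.py &&
python3 -m handwheel '[[90,[-0.05,0,0.087],0],[90,[-0.05,0,0.087],0],[90,[-0.05,0,0.087],0],[90,[-0.05,0,0.087],0]]' >/dev/null; python3 chk.py &&
python3 -m handwheel '[[90,[-0.025,0,0.043],0],[90,[-0.025,0,0.043],0],[90,[-0.025,0,0.043],0]]' >/dev/null; python3 chk.py &&
python3 -m handwheel '[[90,[-0.025,0,0.043],0],[90,[-0.025,0,0.043],0]]' >/dev/null; python3 chk.py &&
python3 -m handwheel '[[90,[-0.025,0,0.043],0],[90,[-0.025,0,0.043],0]]' >/dev/null; python3 chk.py
```

```text
t 20.80 lens xyn 0.0 25.6 10.0 | Fx 0.6 Fy -0.7 Fn -0.0 w 68.9 g 30
t 21.30 lens xyn 0.1 17.3 10.3 | Fx -0.4 Fy 0.2 Fn -0.1 w 68.9 g 30
t 21.68 lens xyn 0.1 14.5 10.4 | Fx -1.1 Fy -0.2 Fn -0.8 w 68.9 g 30
t 21.93 lens xyn 0.1 12.5 10.3 | Fx -0.0 Fy -0.3 Fn -0.6 w 68.8 g 30
t 22.18 lens xyn 0.1 10.5 10.3 | Fx 0.2 Fy -0.2 Fn 0.2 w 68.8 g 30
```

```bash

python3 -m handwheel '[[90,[-0.02,0,0.035],0]]' >/dev/null; python3 chk.py &&
python3 -m handwheel '[[90,[-0.02,0,0.035],0]]' >/dev/null; python3 chk.py &&
python3 -m handwheel '[[90,[-0.02,0,0.035],0]]' >/dev/null; python3 chk.py &&
python3 -m handwheel '[[90,[-0.02,0,0.035],0]]' >/dev/null; python3 chk.py &&
python3 -m handwheel '[[90,[-0.02,0,0.035],0]]' >/dev/null; python3 chk.py &&
python3 -m handwheel '[[90,[-0.02,0,0.035],0]]' >/dev/null; python3 chk.py &&
python3 -m handwheel '[[90,[-0.02,0,0.035],0]]' >/dev/null; python3 chk.py &&
python3 -m handwheel '[[90,[-0.02,0,0.035],0]]' >/dev/null; python3 chk.py &&
python3 -m handwheel '[[90,[-0.02,0,0.035],0]]' >/dev/null; python3 chk.py &&
python3 -m handwheel '[[90,[-0.02,0,0.035],0]]' >/dev/null; python3 chk.py
```

```text
t 22.30 lens xyn 0.1 9.7 10.4 | Fx 0.0 Fy -0.4 Fn 0.1 w 69.0 g 30
t 22.43 lens xyn 0.1 8.9 10.4 | Fx -0.8 Fy 0.2 Fn -0.6 w 69.2 g 30
t 22.55 lens xyn 0.1 8.1 10.4 | Fx 0.6 Fy -0.9 Fn -0.1 w 69.0 g 30
t 22.68 lens xyn 0.1 7.3 10.4 | Fx 0.4 Fy 0.3 Fn -1.3 w 68.9 g 30
t 22.80 lens xyn 0.1 6.5 10.4 | Fx -0.2 Fy 0.1 Fn -0.1 w 68.9 g 30
t 22.93 lens xyn 0.0 5.6 10.3 | Fx 0.3 Fy -0.4 Fn -1.1 w 68.6 g 30
t 23.05 lens xyn 0.1 4.8 10.3 | Fx -0.6 Fy -0.4 Fn 0.6 w 69.2 g 30
t 23.18 lens xyn 0.1 4.0 10.4 | Fx -0.0 Fy -0.7 Fn 0.1 w 68.8 g 30
t 23.30 lens xyn 0.1 3.2 10.4 | Fx -0.7 Fy -0.2 Fn -0.9 w 68.8 g 30
t 23.43 lens xyn 0.1 2.4 10.3 | Fx -0.2 Fy -0.9 Fn 0.3 w 68.7 g 30
```

```bash

python3 -m handwheel '[[90,[-0.02,0,0.035],0]]' >/dev/null; python3 chk.py &&
python3 -m handwheel '[[90,[-0.02,0,0.035],0]]' >/dev/null; python3 chk.py &&
python3 -m handwheel '[[90,[-0.02,0,0.035],0]]' >/dev/null; python3 chk.py &&
python3 -m handwheel '[[90,[-0.02,0,0.035],0]]' >/dev/null; python3 chk.py &&
python3 -m handwheel '[[90,[-0.02,0,0.035],0]]' >/dev/null; python3 chk.py &&
python3 -m handwheel '[[90,[-0.02,0,0.035],0]]' >/dev/null; python3 chk.py &&
python3 -m handwheel '[[90,[-0.02,0,0.035],0]]' >/dev/null; python3 chk.py &&
python3 -m handwheel '[[90,[-0.02,0,0.035],0]]' >/dev/null; python3 chk.py &&
python3 -m handwheel '[[90,[-0.02,0,0.035],0]]' >/dev/null; python3 chk.py &&
python3 -m handwheel '[[90,[-0.02,0,0.035],0]]' >/dev/null; python3 chk.py
```

```text
t 23.55 lens xyn 0.0 1.6 10.4 | Fx -0.2 Fy 0.3 Fn -0.4 w 68.5 g 30
t 23.68 lens xyn 0.1 0.8 10.3 | Fx 0.1 Fy -1.7 Fn -0.8 w 69.1 g 30
t 23.80 lens xyn 0.1 0.0 10.3 | Fx 0.3 Fy -0.7 Fn -0.3 w 68.8 g 30
t 23.93 lens xyn 0.1 -0.8 10.3 | Fx 0.2 Fy -0.3 Fn 0.2 w 68.7 g 30
t 24.05 lens xyn 0.1 -1.6 10.3 | Fx 0.1 Fy 0.2 Fn -0.8 w 69.2 g 30
t 24.18 lens xyn 0.1 -2.4 10.3 | Fx 0.7 Fy -1.3 Fn -0.3 w 68.9 g 30
t 24.30 lens xyn 0.1 -3.2 10.3 | Fx -0.0 Fy 0.1 Fn 0.4 w 69.1 g 30
t 24.43 lens xyn 0.1 -4.0 10.3 | Fx 0.2 Fy -0.6 Fn 0.5 w 69.1 g 30
t 24.55 lens xyn 0.1 -4.8 10.3 | Fx 0.5 Fy -0.5 Fn -1.4 w 69.1 g 30
t 24.68 lens xyn 0.1 -5.6 10.3 | Fx 0.2 Fy 0.0 Fn -0.3 w 69.0 g 30
```

```bash

python3 -m handwheel '[[90,[-0.02,0,0.035],0]]' >/dev/null; python3 chk.py &&
python3 -m handwheel '[[90,[-0.02,0,0.035],0]]' >/dev/null; python3 chk.py &&
python3 -m handwheel '[[90,[-0.02,0,0.035],0]]' >/dev/null; python3 chk.py &&
python3 -m handwheel '[[90,[-0.02,0,0.035],0]]' >/dev/null; python3 chk.py &&
python3 -m handwheel '[[90,[-0.02,0,0.035],0]]' >/dev/null; python3 chk.py &&
python3 -m handwheel '[[90,[-0.02,0,0.035],0]]' >/dev/null; python3 chk.py &&
python3 -m handwheel '[[90,[-0.02,0,0.035],0]]' >/dev/null; python3 chk.py &&
python3 -m handwheel '[[90,[-0.02,0,0.035],0]]' >/dev/null; python3 chk.py &&
python3 -m handwheel '[[90,[-0.02,0,0.035],0]]' >/dev/null; python3 chk.py
```

```text
t 24.80 lens xyn 0.1 -6.4 10.3 | Fx -0.3 Fy 0.4 Fn 0.3 w 68.6 g 30
t 24.93 lens xyn 0.1 -7.2 10.3 | Fx 1.1 Fy -0.4 Fn 0.1 w 68.8 g 30
t 25.05 lens xyn 0.1 -8.0 10.3 | Fx -0.2 Fy -0.5 Fn -0.7 w 69.0 g 30
t 25.18 lens xyn 0.0 -8.8 10.3 | Fx -0.7 Fy -0.7 Fn 0.2 w 68.3 g 30
t 25.30 lens xyn 0.1 -9.7 10.3 | Fx 0.6 Fy -0.1 Fn 0.2 w 68.8 g 30
t 25.43 lens xyn 0.1 -9.8 10.2 | Fx 0.2 Fy 5.6 Fn 0.3 w 68.5 g 30
t 25.43 lens xyn 0.1 -9.8 10.2 | Fx 0.2 Fy 5.6 Fn 0.3 w 68.5 g 30
t 25.43 lens xyn 0.1 -9.8 10.2 | Fx 0.2 Fy 5.6 Fn 0.3 w 68.5 g 30
t 25.43 lens xyn 0.1 -9.8 10.2 | Fx 0.2 Fy 5.6 Fn 0.3 w 68.5 g 30
```

I touched the table cleanly: Fy 5.6, no sideways or axial force. I'll back off about 1 mm, then ease along -n to the stop.

```bash

python3 -m handwheel '[[90,[0.025,0,-0.044],0],[90,[0,0,0],0]]' >/dev/null; python3 chk.py &&
python3 -m handwheel '[[90,[0.043,0,0.025],0],[90,[0.043,0,0.025],0]]' >/dev/null; python3 chk.py 3 2.5 &&
python3 -m handwheel '[[90,[0.035,0,0.02],0]]' >/dev/null; python3 chk.py 3 2.5 &&
python3 -m handwheel '[[90,[0.035,0,0.02],0]]' >/dev/null; python3 chk.py 3 2.5 &&
python3 -m handwheel '[[90,[0.035,0,0.02],0]]' >/dev/null; python3 chk.py 3 2.5 &&
python3 -m handwheel '[[90,[0.035,0,0.02],0]]' >/dev/null; python3 chk.py 3 2.5 &&
python3 -m handwheel '[[90,[0.026,0,0.015],0]]' >/dev/null; python3 chk.py 3 2.5 &&
python3 -m handwheel '[[90,[0.026,0,0.015],0]]' >/dev/null; python3 chk.py 3 2.5 &&
python3 -m handwheel '[[90,[0.026,0,0.015],0]]' >/dev/null; python3 chk.py 3 2.5 &&
python3 -m handwheel '[[90,[0.026,0,0.015],0]]' >/dev/null; python3 chk.py 3 2.5 
```

```text
t 25.68 lens xyn 0.1 -9.6 10.3 | Fx -0.2 Fy -0.8 Fn -0.1 w 69.1 g 30
t 25.93 lens xyn 0.0 -9.6 8.1 | Fx -0.2 Fy 0.7 Fn 0.1 w 68.9 g 30
t 26.05 lens xyn 0.0 -9.5 7.3 | Fx 0.5 Fy 0.2 Fn -0.4 w 68.6 g 30
t 26.18 lens xyn 0.1 -9.4 6.6 | Fx 0.3 Fy -0.2 Fn 0.8 w 68.9 g 30
t 26.30 lens xyn 0.1 -9.4 5.8 | Fx 0.3 Fy -1.2 Fn -0.2 w 68.8 g 30
t 26.43 lens xyn 0.1 -9.4 5.0 | Fx -0.2 Fy -0.5 Fn 0.2 w 68.9 g 30
t 26.55 lens xyn 0.1 -9.4 4.8 | Fx 0.4 Fy 1.1 Fn 1.8 w 68.7 g 30
t 26.68 lens xyn 0.1 -9.4 4.8 | Fx -0.8 Fy -0.9 Fn 2.6 w 68.9 g 30
t 26.68 lens xyn 0.1 -9.4 4.8 | Fx -0.8 Fy -0.9 Fn 2.6 w 68.9 g 30
t 26.68 lens xyn 0.1 -9.4 4.8 | Fx -0.8 Fy -0.9 Fn 2.6 w 68.9 g 30
```

```bash

python3 -m handwheel '[[90,[-0.03,0,-0.0175],0],[90,[0,0,0],0]]' >/dev/null; python3 chk.py 2.5 3 &&
python3 -m handwheel '[[90,[-0.0075,0,0.013],0]]' >/dev/null; python3 chk.py 2 3 &&
python3 -m handwheel '[[90,[-0.0075,0,0.013],0]]' >/dev/null; python3 chk.py 2 3 &&
python3 -m handwheel '[[90,[-0.0075,0,0.013],0]]' >/dev/null; python3 chk.py 2 3 &&
python3 -m handwheel '[[90,[-0.0075,0,0.013],0]]' >/dev/null; python3 chk.py 2 3
```

```text
t 26.93 lens xyn 0.1 -9.4 4.8 | Fx -0.4 Fy 0.0 Fn 1.8 w 68.6 g 30
t 27.05 lens xyn 0.1 -9.6 4.8 | Fx -0.9 Fy 1.1 Fn 2.0 w 69.1 g 30
t 27.18 lens xyn 0.1 -9.7 4.8 | Fx -0.6 Fy 2.4 Fn 3.0 w 69.0 g 30
t 27.18 lens xyn 0.1 -9.7 4.8 | Fx -0.6 Fy 2.4 Fn 3.0 w 69.0 g 30
t 27.18 lens xyn 0.1 -9.7 4.8 | Fx -0.6 Fy 2.4 Fn 3.0 w 69.0 g 30
```

Light contact on both the table and the stop. I'll release gently.

```bash

python3 -m handwheel '[[64,[0,0,0],0],[61,[0,0,0],0],[59,[0,0,0],0],[57,[0,0,0],0],[54,[0,0,0],0],[50,[0,0,0],0],[40,[0,0,0],0],[20,[0,0,0],0],[0,[0,0,0],0],[0,[0,0,0],0]]'; python3 chk.py
python3 - <<'E'
from h import *
Z=np.load("avg.npz"); K,T=Z["Ks"],Z["Ts"]; im=np.mean([cam("scene")[0] for _ in range(3)],0)
psi=-.0437; h=np.array([np.cos(psi),np.sin(psi),0]); n=.866*h+[0,0,.5]; y=-.5*h+[0,0,.866]; x=np.array([-h[1],h[0],0])
c=np.array([555.2,198.6,200.5])-9.7*y+4.5*n
q=np.array([proj(K,T,c+35*(np.cos(u)*x+np.sin(u)*y)+w*n) for u in np.linspace(0,6.283,181) for w in(-4,4)]); print("pred ext",q.min(0).round(1),q.max(0).round(1))
g=im.sum(2)
for r in range(112,164,3): print(r,"".join("#" if v<75 else ("+" if v<180 else ".") for v in g[r,335:400]))
E
```

```text
clock: 28.42
tool_pos: [553.9, 198.7, 174.5]
tcp_rot: [3.141, 0.0, 3.098]
contact_force: [0.3, 0.9, 0.1]
width: 91.3
grasp_force: 0.0
t 28.43 lens xyn 0.1 -10.0 4.6 | Fx 0.9 Fy -0.0 Fn 0.3 w 91.3 g 0
pred ext [359.7 122.9] [379.7 151.3]
112 ..+++############++++++#+++###++++#..###+++++###+++++++++++++++++
115 ...++++++++++#############+++######+.+++++######+++++++++++++++++
118 ...+++++++++++++++++++###########################++++++++++++++++
121 ....+++++++++++++++++++++++++++++###############+++++++++++++....
124 ..........++++++++++++++++++++++++##############+................
127 ...............++++++++++++++++++###############.................
130 ...............+++++++++++++++++############+#+..................
133 ...............++++++++++++++##############+.....................
136 ...............++++++++++++++###############........++...+.......
139 ##+............+++++++++++++################+....................
142 #####.........++++++++++++++################..........++.........
145 .+####+........+++++++++++++###############+.++++++++............
148 ...####+..............+#++++..+###########++++++++++.............
151 ....###+................................++++++++.................
154 ...+##+..............................+++++++++...................
157 .+#+.............................................................
160 .................................................................
163 .............................................+####+..............
```

The lens is free and standing. I'll retreat straight up and check it.

```bash

python3 -m handwheel '[[0,[0,0,-0.2],0],[0,[0,0,-0.4],0],[0,[0,0,-0.6],0],[0,[0,0,-0.8],0],[0,[0,0,-1],0],[0,[0,0,-1],0],[0,[0,0,-1],0],[0,[0,0,-1],0],[0,[0,0,-1],0],[0,[0,0,-1],0]]'
python3 -m handwheel '[[0,[0,0,-1],0],[0,[0,0,-1],0],[0,[0.5,-1,0],0],[0,[0.5,-1,0],0],[0,[0.5,-1,0],0],[0,[0.5,-1,0],0],[0,[0.5,-1,0],0],[0,[0.5,-1,0],0],[0,[0.5,-1,0],0],[0,[0.5,-1,0],0]]' >/dev/null
python3 -m handwheel '[[0,[0.5,-1,0],0],[0,[0.5,-1,0],0],[0,[0,0,0],0],[0,[0,0,0],0]]'
python3 - <<'E'
from h import *
Z=np.load("avg.npz")
psi=-.0437; h=np.array([np.cos(psi),np.sin(psi),0]); n=.866*h+[0,0,.5]; y=-.5*h+[0,0,.866]; x=np.array([-h[1],h[0],0])
c=np.array([555.2,198.6,200.5])-9.7*y+4.5*n
for nm,k,box in(("scene","s",(350,115,392,160)),("top","t",(190,165,250,205))):
    K,T=Z["K"+k],Z["T"+k]; im=np.mean([cam(nm)[0] for _ in range(4)],0)
    q=np.array([proj(K,T,c+35*(np.cos(u)*x+np.sin(u)*y)+w*n) for u in np.linspace(0,6.283,181) for w in(-4,4)]); print(nm,"pred ext",q.min(0).round(1),q.max(0).round(1))
    x0,y0,x1,y1=box; g=cv2.resize(im[y0:y1,x0:x1].sum(2),None,fx=8,fy=8,interpolation=cv2.INTER_CUBIC); m=(g<90).astype(np.uint8); _,l,st,_=cv2.connectedComponentsWithStats(m); i=1+np.argmax(st[1:,4]); b=st[i]
    print("seen",[b[0]/8+x0-.5,b[1]/8+y0-.5,(b[0]+b[2])/8+x0-.5,(b[1]+b[3])/8+y0-.5])
    for r in range(y0,y1,2): print(r,"".join("#" if v<75 else ("+" if v<180 else ".") for v in im.sum(2)[r,x0:x1]))
    d=(np.abs(im-Z[nm]).sum(2)>90).astype(np.uint8); d=cv2.morphologyEx(d,cv2.MORPH_OPEN,np.ones((2,2))); _,_,st,_=cv2.connectedComponentsWithStats(d); print("changed",[s.tolist() for s in st[1:] if s[4]>15])
E
```

```text
clock: 29.82
tool_pos: [553.9, 198.7, 336.5]
tcp_rot: [3.141, 0.001, 3.098]
contact_force: [0.6, -0.3, -0.3]
width: 91.5
grasp_force: 0.0
clock: 31.58
tool_pos: [445.4, 3.3, 374.5]
tcp_rot: [3.141, 0.0, 3.097]
contact_force: [-0.8, -0.3, 0.2]
width: 91.2
grasp_force: 0.0
scene pred ext [359.7 122.9] [379.7 151.3]
seen [np.float64(357.75), np.float64(123.125), np.float64(378.875), np.float64(150.375)]
115 ...............................+++++++++++
117 ...............................+++++++++++
119 ...............................+++++++++++
121 ..................................++++++++
123 ....................+.....................
125 ..............+#########+.................
127 .............#############................
129 ............###############+..............
131 ...........+################..............
133 .......++++##################.............
135 .......++++##################.......++....
137 .......+++###################+.........+..
139 .........+++#################+............
141 ..++........#################.............
143 ............+################....+
[... 1674 characters left out ...]
.++##+++......++++++++++++++++++++++++++++++
193 .................++##++.......+++++++++.....................
195 .................++##+........+++++++++.....................
197 .................++#++........++++++++......................
199 .................+##++........++++++++......................
201 .................+##+.........++++++++......................
203 .................+##+.........+++++++.......................
changed [[187, 159, 179, 241, 25321], [239, 180, 5, 9, 41], [214, 193, 6, 14, 73], [366, 210, 28, 13, 266], [228, 222, 10, 28, 177], [238, 229, 6, 15, 78], [211, 253, 7, 11, 69], [230, 255, 7, 4, 16], [250, 262, 9, 3, 18], [0, 370, 4, 8, 24], [0, 386, 51, 14, 480]]
```

The scene view has the lens on its predicted outline, and only the robot and the lens have changed. The arm hides it from the top camera, so I'll swing clear for the sideways check.

```bash

python3 -m handwheel '[[0,[0.2,-1,0],0],[0,[0.2,-1,0],0],[0,[0.2,-1,0],0],[0,[0,-1,0],0],[0,[0,-1,0],0],[0,[0,-1,0],0],[0,[0,-1,0],0],[0,[0,-1,0],0],[0,[0,-1,0],0],[0,[0,-1,0],0]]' >/dev/null
python3 -m handwheel '[[0,[0,-1,0],0],[0,[0,-1,0],0],[0,[0,-1,0],0],[0,[0,-1,0],0],[0,[0,0,0],0],[0,[0,0,0],0]]'
python3 - <<'E'
from h import *
Z=np.load("avg.npz"); K,T=Z["Kt"],Z["Tt"]; im=np.mean([cam("top")[0] for _ in range(4)],0); g=im.sum(2)
for r in range(165,205,2): print(r,"".join("#" if v<75 else ("+" if v<180 else ".") for v in g[r,190:250]))
psi=-.0437; h=np.array([np.cos(psi),np.sin(psi),0]); n=.866*h+[0,0,.5]; y=-.5*h+[0,0,.866]; x=np.array([-h[1],h[0],0]); c=np.array([555.2,198.6,200.5])-9.7*y+4.5*n
print([proj(K,T,c+e*35*x+4*n).round(1).tolist() for e in(-1,0,1)])
G=cv2.resize(g[165:205,190:250],None,fx=8,fy=8,interpolation=cv2.INTER_CUBIC); m=(G<100).astype(np.uint8); _,l,st,_=cv2.connectedComponentsWithStats(m); b=st[1+np.argmax(st[1:,4])]; print([b[0]/8+189.5,b[1]/8+164.5,(b[0]+b[2])/8+189.5,(b[1]+b[3])/8+164.5])
E
```

```text
clock: 33.98
tool_pos: [421.0, -275.7, 374.4]
tcp_rot: [3.141, -0.0, 3.098]
contact_force: [-0.6, 0.4, 0.7]
width: 91.1
grasp_force: 0.0
165 ............................................................
167 ............................................+...............
169 ...........................................+######+.........
171 .................+++++++++++++++++++++....++######+.........
173 .................+++++++++++++++++++++++++++++++##+.........
175 .................++++++++++++++++++++++++++++..+++++........
177 .................++++++++++++++++++++++++++++..++++++.......
179 ..................+++++++++++++++++++++++++++..++####+......
181 ..................++++++++++++++++++++++++++++++#####+......
183 ................++#######################+++++++#####+......
185 ............++############################++..++####+.......
187 ...........+###############################+..+++###+.......
189 ...........+###############################+...+++++........
191 ...........+#############################++....+++++........
193 ..............++####################+++.........++++........
195 ......................++####++....................+.........
197 ......................++#####...............................
199 ......................++++++++..............................
201 ......................++++++++..............................
203 ......................+++++++++.............................
[[232.2, 187.2], [216.1, 186.2], [200.0, 185.2]]
[np.float64(201.0), np.float64(180.0), np.float64(232.875), np.float64(204.125)]
```

The top view shows the lens spanning columns 201–233 with its centre about 1.5 mm from the stop's axis, within the calibration error. It is standing undisturbed, so I'm handing in.

```bash
python3 -c "
from cell import hand_in; print(hand_in())"
```

```text
the job is handed in; nothing more can be done
None
```

The round lens is out of the rack and standing on the lens table, resting against the stop and about 1.5 mm off its axis sideways by the top camera. Touch forces on the table and stop stayed under 6 N, the two edged lenses did not move, and I handed in at about 34 s with the arm clear.

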